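# Pin the spring gauge to its draw slide and set the tension

### The job

Push the draw slide of the bench spring gauge fully home so that its fork lines up with the gauge's lug, then take the round-headed pin out of the wooden rack and push it down through fork and lug until its head seats on the fork; then pull the slide out by its T-handle until the gauge's pointer stands in line with the tip of the index clip, at no time more than a centimetre past it, and let go, leaving the gauge pinned and under tension. Leave the square-headed pin and the other things on the bench where they are.

Things in the scene. Friction and masses are not known exactly. Their poses are not given: they have to be found in the camera images.
- rig: Fixed aluminium base plate of the gauge, 110 x 410 x 12 mm; origin under its centre, below the lug hole. Draw slide and gauge both move along the rig's y axis: 'out' is towards -y, where the T-handle is; the spring barrel is at the +y end. Guide walls and scale rail reach 66 mm above the bench at most.
- draw (a joint): Travel of the steel draw slide in m: 0 = fully home against its stop (fork holes exactly over the lug hole), up to 0.10 out. It starts 15 to 45 mm out. It is stiff (a steady drag of about 7 N) and stays where it is left, even against the spring.
- handle (a point): Middle of the T-handle: a level round bar of 18 mm diameter, 100 mm long along the rig's x, on a 16 x 18 mm neck under its middle; its centre is 88 mm above the bench, 170 mm from the fork hole. Free space of 40 mm or more on either side along y. Part of the draw slide.
- fork_top (a point): Centre of the pin hole on the upper face of the fork, 68 mm above the bench. The fork is two level steel cheeks 30 mm wide and 8 mm thick (60 to 68 mm and 36 to 44 mm above the bench), each with a vertical 15.5 mm hole on one axis. Part of the draw slide.
- gauge (a joint): Travel of the sprung gauge rod in m: 0 = at rest, up to 0.065 pulled out. Spring 80 N/m with 0.8 N of preload, pulling it back to 0. The pin has 1.5 to 3 mm of play between fork and lug before the rod follows the slide.
- lug_hole (a point): Centre of the 15.5 mm hole in the upper face of the gauge's lug, a 10 mm thick, 28 mm wide steel plate whose upper face is 57 mm above the bench; it sits between the fork's cheeks when the slide is home and ends 16 mm beyond its hole. Moves with joint gauge.
- pointer (a point): Upper outer end of the gauge's pointer, a blade 3 mm thick that lies along the rig's x over the scale rail; 65.5 mm above the bench. Moves towards the rig's -y with joint gauge.
- index_tip (a point): Sharp tip of the index clip, a small dark steel clip fixed on the outer edge of the scale rail, 22 to 45 mm on the out side of the pointer's rest position; its tip points at the line along which the pointer's end travels. Its axes are the rig's: the pointer is in line when its y in this frame is 0 (positive = not yet there).
- rack: Fixed wooden pin rack, 60 x 150 x 62 mm, with a 17 mm hole at y = +45 mm and one at y = -45 mm of its own frame; origin under its centre.
- pin: The loose round-headed steel pin, 78 mm long, upright in either rack hole, head up: shank 14 mm diameter and 50 mm long with a 3 mm chamfered foot (11 mm at the end), head 30 mm diameter and 28 mm high. Origin at the foot's end, z along the pin towards the head. In the rack the head's underside is 62 mm above the bench. About 0.2 kg.
- pin_neck (a point): Point on the pin's axis at the underside of its head, 50 mm above the pin's origin.
- stub: Bystander: a short pin with a square 28 x 28 x 28 mm head, its 22 mm long shank in the other rack hole; origin 50 mm below the head's underside. Too short for the job; leave it.
- jar: Bystander: glass jar with a steel lid, 68 mm diameter, 95 mm high; origin under its centre.
- coil: Bystander: bare copper ring-shaped coil lying flat, 68 mm outer diameter, 26 mm high; origin under its centre.
- screwdriver: Bystander: screwdriver lying on the bench, 190 mm long.
There are look-alikes about, which are no part of the job. Leave any blue look-alike of the pin alone.

How it is judged:
By the outcome, as a careful person would: the job done as asked, in the order asked, and still so for the second after the job is handed in, with the robot touching nothing.
It also fails if it takes over 72 s, if anything falls off the work surface, if the arm or the gripper's body presses on something with over 40 N, if the wrist force passes 120 N, or if a joint passes its speed limit or range.

### The arm

A 7-joint arm with a two-finger parallel gripper is mounted at the origin on the work surface. World frame = base frame: x ahead of the robot, y to its left, z up, the work surface at z = 0. Lengths are in mm, angles in rad, forces in N, time in s.
With the tool pointing down it reaches from about 425 to 950 mm from the base axis. Payload 16.7 kg.
Tool frame: the origin (TCP) lies on the centre line of the jaws, within the pads' length; the fingertips stand 25 mm ahead of it and the grasp point (between the pads) lies 6 mm ahead of it; z points along the fingers, y is the line along which they close (so a half turn about z gives the same grasp; the last joint's range is limited). The gripper opens to 94 mm and grips with 3 to 60 N. Pads are 16 mm wide; open, the fingers measure 119 mm over their backs; the gripper's body (75 mm by 177 mm) begins 78 mm behind the grasp point.
Start: joints at [1.129, 0.426, 0.074, 1.606, -0.034, 1.111, -0.067], TCP at [194.151, -646.438, 230.467] pointing down, gripper open.
Joint ranges: [-2.85, 2.85], [-0.5, 2.14], [-1.23, 1.37], [0.21, 2.46], [-1.02, 4.16], [0.16, 2.05], [-2.73, 2.73]. Speed limits (rad/s): [1.89, 1.89, 2.39, 2.39, 3.01, 3.01, 3.01].

### API

Orientations are given as a rotation vector (axis times angle).
In Python, from bench import get_state, camera, camera_params, job_done gives the robot as it stands.
- The arm moves only by the shell command python3 -m pendant 'ROWS' [FORCE]. ROWS is JSON, a list of rows, each an object of numbers: "jaw": the opening, from 0 (shut) to 1 (fully open); "dx", "dy", "dz": the shift along the tool's x, y, z in m; "ax", "ay", "az": the turn, a rotation vector about the tool's x, y, z in rad. A call has 1 to 10 rows; each row is the pose to reach, as a shift and turn from the pose commanded when the call began, along the tool's axes at that moment; what a row does not reach only later rows make up. A row lasts 1/10 s, in which the tool goes at most 50 mm and 8.59 degrees, less where a joint would pass 70% of its speed; a pose out of reach is approached as far as the arm can. A call with a gripper value outside its range is refused whole. The fingers move at their own pace and stop on an object; FORCE is the grip in N (left out, the last holds). Time passes only in rows, so rows that repeat a pose let the fingers close. It gives the time, the measured TCP pose, the force, the opening and the grip force at its end, in the units of the state.
- get_state(): the state, without advancing time (a new reading comes with each control period).
- camera(name): name is "scene" or "side" or "wrist"; returns (picture, depth): 384x512x3 uint8, red, green, blue; 384x512 float32, mm along the optical axis (not along the pixel's ray), 0 where there is no reading.
- camera_params(name): a dict with "vertical_fov" (degrees; the focal length in pixels is half the picture's height over the tangent of half this angle, whatever the lens; pixels are square), "cx", "cy" (the principal point, pixels), "dist" ([k1, k2, p1, p2, k3] as OpenCV has them; the pictures are not rectified), "world_to_cam" (4x4, takes a point from world to camera coordinates); the wrist camera has in their place "tool_from_camera" (4x4, takes a point from camera to tool coordinates, whose origin is the TCP and whose axes are the flange's). Camera axes: x right, y up, looking along -z (the intrinsics and any distortion apply to the point x, -y, -z); pixel columns grow to the right and rows downward; lengths in mm; the calibration is good to about 2 mm. A picture is of the moment at which its call begins: read the wrist's pose just before it. camera_params takes no time and is no camera call.
- job_done(): hands the job in; it is judged then, once.
The state is a dict: "time": time; "joint_pos": joint angles; "qvel": joint speeds; "joint_torque": joint torques, N m; "eef_pos": TCP position; "eef_rot": TCP orientation; "contact_force": force on the tool from outside, world axes, zero at the start; "torque": the same for the moment, N m; "grip_width": opening from 0.0 (shut) to 1.0 (fully open); "grip_force": force on a finger pad.
Only numpy, scipy, OpenCV 4.12 (cv2) and the standard library are available. Lean on these libraries where they do the work, as an engineer would, in place of code of your own. Each camera call takes 0.05 s, during which the arm holds its last target. There are 200 camera calls.

## Working session

There is one attempt and no reset: what is moved stays moved. The work goes in short steps, Python scripts to look and compute and a shell command to move; the robot and the scene stay as the last step left them, time stands still between calls to the robot, and variables do not carry over. Pictures are saved under pics/ and viewed, at most 10 in all, crops included, and the job is handed in when it is done.

```bash
mkdir -p pics; ls; cat > h.py <<'E'
import numpy as np,cv2
from bench import *
def K(p):
    f=192/np.tan(np.radians(p["vertical_fov"])/2)
    return np.array([[f,0,p["cx"]],[0,f,p["cy"]],[0,0,1.]]),np.array(p["dist"],float)
def c2w(name,s=None):
    p=camera_params(name)
    if name!="wrist": return np.linalg.inv(np.array(p["world_to_cam"]))
    T=np.eye(4);T[:3,:3]=cv2.Rodrigues(np.array(s["eef_rot"],float))[0];T[:3,3]=s["eef_pos"]
    return T@np.array(p["tool_from_camera"])
def shot(name,tag):
    s=get_state();im,d=camera(name);M=c2w(name,s)
    cv2.imwrite(f"pics/{tag}.png",cv2.cvtColor(im,cv2.COLOR_RGB2BGR))
    np.savez(f"pics/{tag}.npz",im=im,d=d,M=M,n=name);return im,d,M
def ray(name,M,uv):
    k,di=K(camera_params(name))
    q=cv2.undistortPoints(np.array(uv,float).reshape(-1,1,2),k,di).reshape(-1,2)
    return np.c_[q[:,0],-q[:,1],-np.ones(len(q))]@M[:3,:3].T,M[:3,3]
def atz(name,M,uv,z):
    r,o=ray(name,M,uv);return o+r*((z-o[2])/r[:,2])[:,None]
def cloud(name,M,d):
    v,u=np.mgrid[:384,:512];r,o=ray(name,M,np.stack([u,v],-1).reshape(-1,2))
    return (o+r*d.reshape(-1,1)).reshape(384,512,3)
def proj(name,M,P):
    k,di=K(camera_params(name));C=(np.c_[np.atleast_2d(P),np.ones(len(np.atleast_2d(P)))]@np.linalg.inv(M).T)[:,:3]
    return cv2.projectPoints(C*[1,-1,-1],np.zeros(3),np.zeros(3),k,di)[0].reshape(-1,2)
def load(tag):
    z=np.load(f"pics/{tag}.npz");return z["im"],z["d"],z["M"],str(z["n"])
E
python3 - <<'E'
from h import *
a=shot("scene","s0");b=shot("side","d0")
s=get_state();print(s)
for n,(i,d,M) in (("scene",a),("side",b)):print(n,M[:3,3],-M[:3,2])
cv2.imwrite("pics/both.png",cv2.resize(np.hstack([cv2.imread("pics/s0.png"),cv2.imread("pics/d0.png")]),(800,300),interpolation=cv2.INTER_AREA))
cv2.imwrite("pics/s0b.png",cv2.resize(cv2.imread("pics/s0.png"),(800,600),interpolation=cv2.INTER_CUBIC))
E
```

```text
pics
{'time': 0.1, 'joint_pos': array([ 1.12949734,  0.42669492,  0.07388321,  1.60653017, -0.03409795,
        1.11080446, -0.06713077]), 'qvel': array([-0.00055812, -0.00114896, -0.00030606, -0.00199022, -0.00170673,
       -0.00022524, -0.00018747]), 'joint_torque': array([ 9.45535430e-03, -9.37461519e+01,  3.67778867e+00, -4.55037439e+01,
       -4.85207944e-02,  1.68462459e-02,  2.29795199e-05]), 'eef_pos': array([ 194.0325722 , -646.13007413,  229.83520713]), 'eef_rot': array([-3.10710154e+00, -4.56428139e-01,  4.21050406e-04]), 'contact_force': array([ 0.23502277, -0.03261243,  0.27600702]), 'torque': array([0.03595481, 0.01334148, 0.01161867]), 'grip_force': 0.0, 'grip_width': 0.9983659787537256}
scene [1218.37550597  274.50227671  657.50536347] [-0.7264778  -0.2971944  -0.61960108]
side [219.00252922 725.55325063 994.62503023] [ 0.24050127 -0.61650032 -0.74972428]
```

View pics/s0b.png

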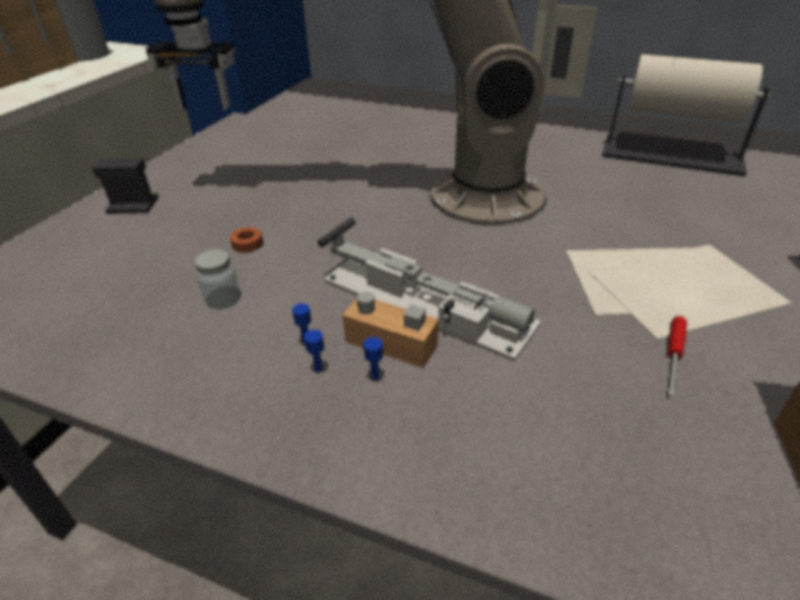

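View pics/d0.png

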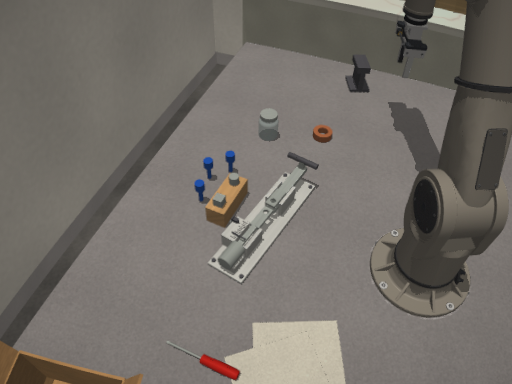

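The scene view (800x600 scale) shows the T-handle at (337,232), the rack at (390,335), a round grey head at (366,302) and a square grey head at (414,317). Three blue look-alikes stand at (302,318), (315,345) and (374,355). The side view shows the rig plate corners at about (213,262), (240,277) and (319,186). Next I'll enlarge the side view.

```bash
python3 - <<'E'
from h import *
im=cv2.imread("pics/d0.png")[140:290,170:330]
cv2.imwrite("pics/d0c.png",cv2.resize(im,(640,600),interpolation=cv2.INTER_CUBIC))
E
```

```text
(no output)
```

View pics/d0c.png

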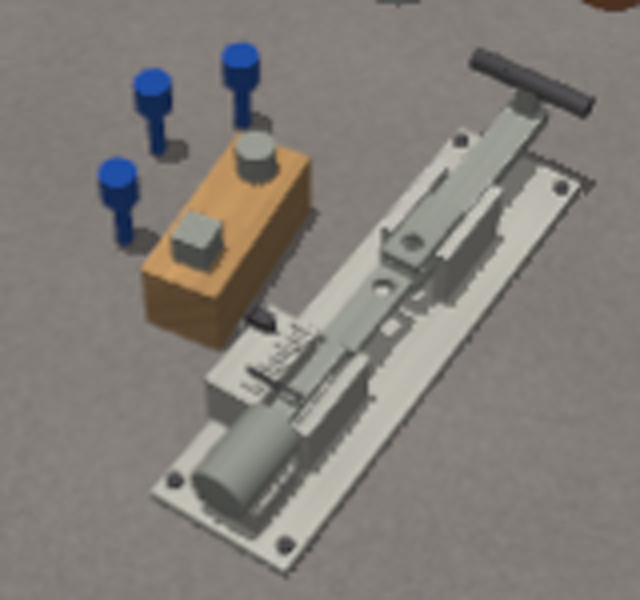

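The crop (4x, offset 170,140) shows:
- **Fork and lug:** the fork hole is at (412,241) and the lug hole at (382,287).
- **Pointer and index:** the pointer end is at (250,370) and the index tip at about (273,328).
- **Handle:** its ends are at (476,60) and (588,106).
- **Pins:** the two grey heads in the rack are round at (256,150) and square at (198,235). The three blue ones stand on the bench. The round grey one fits the description of the loose steel pin.

```bash
python3 - <<'E'
from h import *
np.set_printoptions(suppress=True,precision=1)
im,d,M,n=load("d0")
t=lambda a:(np.array(a,float)+.5)/4-.5+[170,140]
g=lambda a,z:atz(n,M,t(a),z)
pl=g([(153,490),(286,573),(583,182)],12);print("plate",pl)
fh,lh,pe,it=[g([a],z)[0] for a,z in(((412,241),68),((382,287),57),((250,370),65.5),((273,328),65))]
h=g([(476,58),(588,104)],92)
rh=g([(256,143)],90)[0];sq=g([(198,224)],90)[0]
rack=g([(142,271),(221,296),(311,157)],62);print("rack",rack)
ux=pl[0]-pl[1];print(np.linalg.norm(ux),np.linalg.norm(pl[1]-pl[2]))
uy=pl[1]-pl[2];uy/=np.linalg.norm(uy)
print("yaw of rig y",np.degrees(np.arctan2(uy[1],uy[0])))
for k,v in dict(fork=fh,lug=lh,ptr=pe,idx=it,hL=h[0],hR=h[1],hc=h.mean(0),pin=rh,sq=sq,ctr=(pl[0]+pl[2])/2).items():print(k,v,"rel lug along y %.1f x %.1f"%((v-lh)@uy,(v-lh)@[uy[1],-uy[0],0]))
# depth clouds
for tag in("s0","d0"):
    im,d,M,n=load(tag);P=cloud(n,M,d)
    for nm,c in(("pin",rh),("sq",sq)):
        m=(np.hypot(P[...,0]-c[0],P[...,1]-c[1])<22)&(P[...,2]>84)&(d>0);print(tag,nm,m.sum(),np.median(P[m],0))
    c=h.mean(0);m=(np.hypot(P[...,0]-c[0],P[...,1]-c[1])<60)&(P[...,2]>90)&(d>0);print(tag,"handle",m.sum(),P[m].mean(0))
E
```

```text
plate [[ 544.3  194.9   12. ]
 [ 437.7  219.5   12. ]
 [ 354.6 -183.1   12. ]]
rack [[612.   62.   62. ]
 [551.5  61.5  62. ]
 [543.1 -84.4  62. ]]
109.3974422235238 411.1175214586076
yaw of rig y 78.33406166505239
fork [444.2 -30.6  68. ] rel lug along y -39.5 x 0.1
lug [452.    8.1  57. ] rel lug along y 0.0 x 0.0
ptr [506.7 114.3  65.5] rel lug along y 115.1 x 32.1
idx [506.3  75.7  65. ] rel lug along y 77.2 x 39.5
hL [ 454.8 -201.8   92. ] rel lug along y -205.0 x 45.2
hR [ 361.7 -186.6   92. ] rel lug along y -208.9 x -49.1
hc [ 408.3 -194.2   92. ] rel lug along y -207.0 x -2.0
pin [575.6 -57.9  90. ] rel lug along y -39.7 x 134.4
sq [582.4  28.9  90. ] rel lug along y 46.7 x 123.4
ctr [449.4   5.9  12. ] rel lug along y -2.7 x -2.1
s0 pin 86 [580.2 -56.7  89.7]
s0 sq 102 [586.6  32.7  89.9]
s0 handle 115 [ 414.  -195.5   94.5]
d0 pin 66 [576.1 -54.8  87.8]
d0 sq 83 [583.1  33.4  88.2]
d0 handle 130 [ 409.3 -193.5   94.2]
```

```bash
python3 -m pendant '[{"dx":0.17,"dy":-0.185,"az":0.495,"jaw":0.5},{"dx":0.336,"dy":-0.37,"az":0.495,"jaw":0.5},{"dx":0.336,"dy":-0.37,"az":0.495,"jaw":0.5},{"dx":0.336,"dy":-0.37,"az":0.495,"jaw":0.5},{"dx":0.336,"dy":-0.37,"az":0.495,"jaw":0.5},{"dx":0.336,"dy":-0.37,"az":0.495,"jaw":0.5},{"dx":0.336,"dy":-0.37,"az":0.495,"jaw":0.5},{"dx":0.336,"dy":-0.37,"az":0.495,"jaw":0.5},{"dx":0.336,"dy":-0.37,"az":0.495,"jaw":0.5},{"dx":0.336,"dy":-0.37,"az":0.495,"jaw":0.5}]' 40
python3 -m pendant '[{"jaw":0.5},{"jaw":0.5},{"jaw":0.5}]'
python3 - <<'E'
from h import *
np.set_printoptions(suppress=True,precision=2)
im,d,M=shot("wrist","w1");s=get_state();print(s["time"],s["eef_pos"],cv2.Rodrigues(s["eef_rot"])[0],s["grip_width"]);print(M[:3,3],-M[:3,2])
E
```

```text
0.15 [ 194.14 -646.17  229.98] [[ 0.96  0.29 -0.  ]
 [ 0.29 -0.96  0.  ]
 [-0.   -0.   -1.  ]] 0.994878361084221
[ 273.25 -621.99  383.34] [-0.27 -0.08 -0.96]validation failed for argument at $[0]...
validation failed for argument at $[0]...
```

View pics/w1.png

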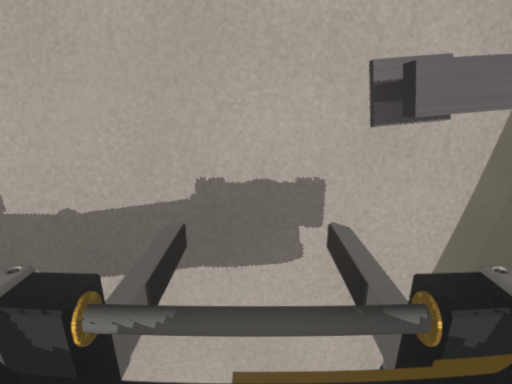

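The picture shows only bare bench and the gripper, because the call was refused. All seven keys are probably required in each row.

```bash
python3 -m pendant '[{"dx":0.17,"dy":-0.185,"dz":0,"ax":0,"ay":0,"az":0.495,"jaw":0.5},{"dx":0.336,"dy":-0.37,"dz":0,"ax":0,"ay":0,"az":0.495,"jaw":0.5},{"dx":0.336,"dy":-0.37,"dz":0,"ax":0,"ay":0,"az":0.495,"jaw":0.5},{"dx":0.336,"dy":-0.37,"dz":0,"ax":0,"ay":0,"az":0.495,"jaw":0.5},{"dx":0.336,"dy":-0.37,"dz":0,"ax":0,"ay":0,"az":0.495,"jaw":0.5},{"dx":0.336,"dy":-0.37,"dz":0,"ax":0,"ay":0,"az":0.495,"jaw":0.5},{"dx":0.336,"dy":-0.37,"dz":0,"ax":0,"ay":0,"az":0.495,"jaw":0.5},{"dx":0.336,"dy":-0.37,"dz":0,"ax":0,"ay":0,"az":0.495,"jaw":0.5},{"dx":0.336,"dy":-0.37,"dz":0,"ax":0,"ay":0,"az":0.495,"jaw":0.5},{"dx":0.336,"dy":-0.37,"dz":0,"ax":0,"ay":0,"az":0.495,"jaw":0.5}]' 40 || python3 -m pendant --help
```

```text
time: 1.15
eef_pos: [408.5, -196.5, 230.7]
eef_rot: [3.125, -0.319, 0.001]
contact_force: [0.8, -0.6, 0.0]
grip_width: 0.504
grip_force: 0.0
```

```bash
python3 - <<'E'
from h import *
np.set_printoptions(suppress=True,precision=3)
im,d,M=shot("wrist","w2");s=get_state();print(s["time"],s["eef_pos"],cv2.Rodrigues(s["eef_rot"])[0][:,:2])
E
```

```text
1.2 [ 411.788 -189.616  230.802] [[ 0.981 -0.195]
 [-0.195 -0.981]
 [ 0.001 -0.002]]
```

View pics/w2.png

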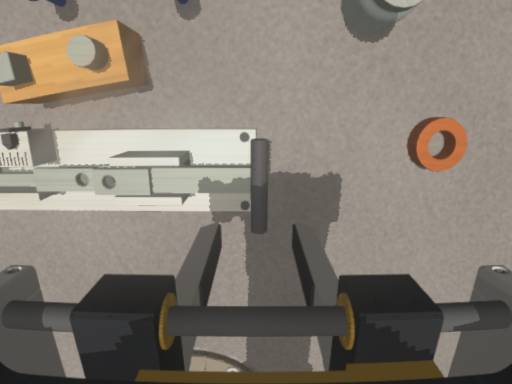

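The wrist view shows the handle bar from (260,142) to (259,232), the fork hole at (109,182), the lug hole at (82,179), the round pin head top at (84,50) and the square head at (8,68). The jaws straddle the handle's line.

```bash
python3 - <<'E'
from h import *
np.set_printoptions(suppress=True,precision=1)
im,d,M,n=load("w2");P=cloud(n,M,d)
g=lambda a,z:atz(n,M,[a],z)[0]
print("fork",g((109,182),68),"lug",g((82,179),57),"handle",g((260,142),95),g((259,232),95))
for nm,uv in(("pin",(84,50)),("sq",(8,68)),("forkface",(120,175))):print(nm,P[uv[1],uv[0]])
m=(d>0)&(P[...,2]>91)&(P[...,2]<100);m[:,:235]=0;m[:,285:]=0;m[:130]=0;m[235:]=0
q=P[m];c=q.mean(0);_,_,v=np.linalg.svd(q[:,:2]-c[:2],full_matrices=False);print("handle",m.sum(),c,v[0],np.degrees(np.arctan2(v[0][1],v[0][0])))
u=v[0]*np.sign(v[0][0]);pr=(q[:,:2]-c[:2])@u;mid=(pr.min()+pr.max())/2;print("len",np.ptp(pr),"mid",c[:2]+mid*u)
c=P[50,84];m=(np.hypot(P[...,0]-c[0],P[...,1]-c[1])<24)&(abs(P[...,2]-90)<5);print("pin head",m.sum(),P[m].mean(0),np.ptp(P[m],axis=0))
print(get_state()["eef_pos"])
E
```

```text
fork [445.5 -33.7  68. ] lug [454.1   3.5  57. ] handle [ 457.1 -209.2   95. ] [ 364.  -189.3   95. ]
pin [577.3 -62.6  88.7]
sq [581.5  20.2  89.4]
forkface [450.5 -48.6  67.6]
handle 1433 [ 413.9 -199.5   94.7] [-1.   0.2] 168.27176004439886
len 99.95990644691945 mid [ 411.2 -199. ]
pin head 784 [577.5 -60.3  89. ] [28.6 29.7  6.5]
[ 411.8 -189.6  230.8]
```

```bash
python3 -m pendant '[{"dx":0,"dy":0.007,"dz":0.05,"ax":0,"ay":0,"az":0.008,"jaw":0.5},{"dx":0,"dy":0.007,"dz":0.09,"ax":0,"ay":0,"az":0.008,"jaw":0.5},{"dx":0,"dy":0.007,"dz":0.12,"ax":0,"ay":0,"az":0.008,"jaw":0.5},{"dx":0,"dy":0.007,"dz":0.134,"ax":0,"ay":0,"az":0.008,"jaw":0.5},{"dx":0,"dy":0.007,"dz":0.134,"ax":0,"ay":0,"az":0.008,"jaw":0.5},{"dx":0,"dy":0.007,"dz":0.134,"ax":0,"ay":0,"az":0.008,"jaw":0.1},{"dx":0,"dy":0.007,"dz":0.134,"ax":0,"ay":0,"az":0.008,"jaw":0.1},{"dx":0,"dy":0.007,"dz":0.134,"ax":0,"ay":0,"az":0.008,"jaw":0.1},{"dx":0,"dy":0.007,"dz":0.134,"ax":0,"ay":0,"az":0.008,"jaw":0.1}]' 40
```

```text
time: 2.1
eef_pos: [407.6, -204.7, 97.5]
eef_rot: [-3.124, 0.33, -0.003]
contact_force: [1.1, 7.4, 5.8]
grip_width: 0.19
grip_force: 3.5
```

```bash
python3 -m pendant '[{"dx":0,"dy":0,"dz":0,"ax":0,"ay":0,"az":0,"jaw":0.1},{"dx":0,"dy":-0.01,"dz":0,"ax":0,"ay":0,"az":0,"jaw":0.1},{"dx":0,"dy":-0.02,"dz":0,"ax":0,"ay":0,"az":0,"jaw":0.1},{"dx":0,"dy":-0.03,"dz":0,"ax":0,"ay":0,"az":0,"jaw":0.1},{"dx":0,"dy":-0.033,"dz":0,"ax":0,"ay":0,"az":0,"jaw":0.1},{"dx":0,"dy":-0.033,"dz":0,"ax":0,"ay":0,"az":0,"jaw":0.1}]' 50; python3 -m pendant '[{"dx":0,"dy":-0.003,"dz":0,"ax":0,"ay":0,"az":0,"jaw":0.1},{"dx":0,"dy":-0.004,"dz":0,"ax":0,"ay":0,"az":0,"jaw":0.1}]'
```

```text
time: 2.7
eef_pos: [414.2, -172.9, 97.5]
eef_rot: [3.123, -0.331, 0.003]
contact_force: [-1.0, 0.6, 7.3]
grip_width: 0.187
grip_force: 50.0
time: 2.9
eef_pos: [414.9, -169.8, 97.5]
eef_rot: [3.123, -0.332, 0.003]
contact_force: [-2.3, -7.4, 6.1]
grip_width: 0.192
grip_force: 50.0
```

```bash
python3 -m pendant '[{"dx":0,"dy":-0.002,"dz":0,"ax":0,"ay":0,"az":0,"jaw":0.1},{"dx":0,"dy":-0.003,"dz":0,"ax":0,"ay":0,"az":0,"jaw":0.1}]'; python3 -m pendant '[{"dx":0,"dy":-0.002,"dz":0,"ax":0,"ay":0,"az":0,"jaw":0.1},{"dx":0,"dy":-0.003,"dz":0,"ax":0,"ay":0,"az":0,"jaw":0.1}]';  python3 -m pendant '[{"dx":0,"dy":-0.001,"dz":0,"ax":0,"ay":0,"az":0,"jaw":0.1},{"dx":0,"dy":-0.002,"dz":0,"ax":0,"ay":0,"az":0,"jaw":0.1}]'
```

```text
time: 3.1
eef_pos: [415.5, -167.0, 97.5]
eef_rot: [3.123, -0.332, 0.003]
contact_force: [-2.6, -7.0, 6.3]
grip_width: 0.188
grip_force: 50.0
time: 3.3
eef_pos: [416.1, -164.0, 97.5]
eef_rot: [3.123, -0.332, 0.002]
contact_force: [-2.7, -6.0, 6.4]
grip_width: 0.185
grip_force: 50.0
time: 3.5
eef_pos: [416.5, -162.2, 97.5]
eef_rot: [3.123, -0.332, 0.003]
contact_force: [-1.9, -6.6, 6.8]
grip_width: 0.188
grip_force: 50.0
```

```bash
for i in 1; do python3 -m pendant '[{"dx":0,"dy":-0.001,"dz":0,"ax":0,"ay":0,"az":0,"jaw":0.1},{"dx":0,"dy":-0.002,"dz":0,"ax":0,"ay":0,"az":0,"jaw":0.1}]' | grep -E "pos|contact"; done;  python3 -m pendant '[{"dx":0,"dy":-0.001,"dz":0,"ax":0,"ay":0,"az":0,"jaw":0.1},{"dx":0,"dy":-0.002,"dz":0,"ax":0,"ay":0,"az":0,"jaw":0.1}]' | grep -E "pos|contact"; python3 -m pendant '[{"dx":0,"dy":-0.001,"dz":0,"ax":0,"ay":0,"az":0,"jaw":0.1},{"dx":0,"dy":-0.002,"dz":0,"ax":0,"ay":0,"az":0,"jaw":0.1}]' | grep -E "pos|contact"
```

```text
eef_pos: [416.6, -161.7, 97.5]
contact_force: [-4.8, -22.5, 5.2]
eef_pos: [416.6, -161.6, 97.5]
contact_force: [-6.7, -36.6, 3.5]
eef_pos: [416.6, -161.4, 97.5]
contact_force: [-8.2, -51.9, 0.4]
```

```bash
python3 -m pendant '[{"dx":0,"dy":0.004,"dz":0,"ax":0,"ay":0,"az":0,"jaw":0.1},{"dx":0,"dy":0.005,"dz":0,"ax":0,"ay":0,"az":0,"jaw":0.5},{"dx":0,"dy":0.005,"dz":0,"ax":0,"ay":0,"az":0,"jaw":0.5},{"dx":0,"dy":0.005,"dz":0,"ax":0,"ay":0,"az":0,"jaw":0.5},{"dx":0,"dy":0.005,"dz":-0.04,"ax":0,"ay":0,"az":0,"jaw":0.5},{"dx":0,"dy":0.005,"dz":-0.08,"ax":0,"ay":0,"az":0,"jaw":0.5},{"dx":0,"dy":0.005,"dz":-0.13,"ax":0,"ay":0,"az":0,"jaw":0.5}]'; python3 -m pendant '[{"dx":0.02,"dy":-0.05,"dz":0,"ax":0,"ay":0,"az":0,"jaw":0.5},{"dx":0.04,"dy":-0.1,"dz":0,"ax":0,"ay":0,"az":0,"jaw":0.5},{"dx":0.053,"dy":-0.15,"dz":0,"ax":0,"ay":0,"az":0,"jaw":0.5},{"dx":0.053,"dy":-0.15,"dz":0,"ax":0,"ay":0,"az":0,"jaw":0.5},{"dx":0.053,"dy":-0.15,"dz":0,"ax":0,"ay":0,"az":0,"jaw":0.5}]'
python3 - <<'E'
from h import *
im,d,M=shot("wrist","w3")
E
```

```text
time: 4.8
eef_pos: [415.5, -159.5, 227.2]
eef_rot: [-3.123, 0.33, 0.003]
contact_force: [1.2, -0.8, 0.5]
grip_width: 0.503
grip_force: 0.0
time: 5.3
eef_pos: [500.0, -22.6, 226.3]
eef_rot: [-3.124, 0.325, 0.001]
contact_force: [-0.0, -0.9, 0.6]
grip_width: 0.503
grip_force: 0.0
```

View pics/w3.png

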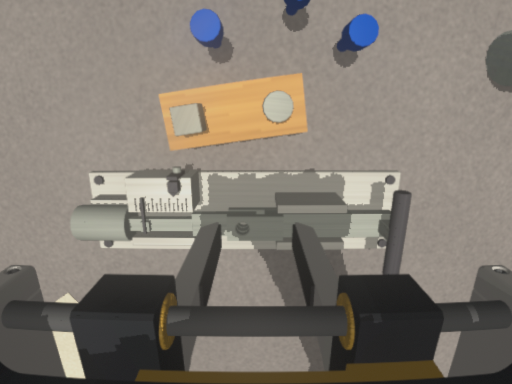

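The slide is home and the fork hole shows at (242,228). The round grey head is at (279,106) and the square head at (186,120), both in the rack. The blue ones are at (207,28), (295,5) and (362,32). The pointer is at (142,200) and the index clip at (174,187). The enlarged crop below is to confirm the pin, and I'll measure in the same step.

```bash
python3 - <<'E'
from h import *
np.set_printoptions(suppress=True,precision=1)
im,d,M,n=load("w3");P=cloud(n,M,d)
for nm,z,lo in(("pin",90,(279,106)),("fork",68,(242,228))):print(nm,atz(n,M,[lo],z))
c=P[106,279];m=(np.hypot(P[...,0]-c[0],P[...,1]-c[1])<24)&(abs(P[...,2]-89)<4)&(d>0);q=P[m];print("pin head",m.sum(),q.mean(0),np.ptp(q,axis=0))
for nm,uv in(("ptr",(142,198)),("idx",(174,193))):print(nm,atz(n,M,[uv],65.5))
cv2.imwrite("pics/w3c.png",cv2.resize(cv2.cvtColor(im,cv2.COLOR_RGB2BGR)[70:260,80:320],None,fx=3,fy=3,interpolation=cv2.INTER_CUBIC)[:570])
E
```

```text
pin [[578. -60.  90.]]
fork [[454.4   4.7  68. ]]
pin head 786 [578.  -59.2  89.3] [29.9 29.5  5.3]
ptr [[512.  107.9  65.5]]
idx [[510.1  70.3  65.5]]
```

View pics/w3c.png

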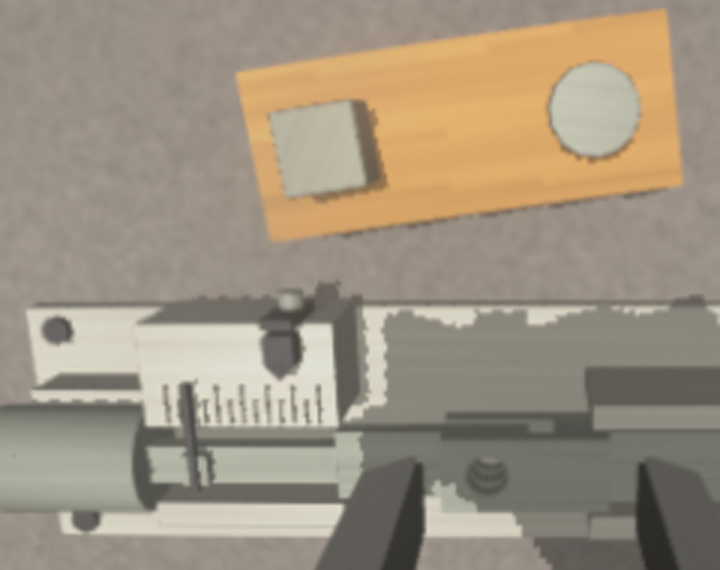

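The crop confirms it: the round steel head at (595,110) in the crop is the pin, beside the square stub at (320,148).

```bash
python3 -m pendant '[{"dx":0.042,"dy":0.01,"dz":0,"ax":0,"ay":0,"az":0,"jaw":0.5},{"dx":0.084,"dy":0.02,"dz":0,"ax":0,"ay":0,"az":0,"jaw":0.5},{"dx":0.084,"dy":0.02,"dz":0,"ax":0,"ay":0,"az":0,"jaw":0.5},{"dx":0.084,"dy":0.02,"dz":0,"ax":0,"ay":0,"az":0,"jaw":0.5}]';python3 - <<'E'
from h import *
im,d,M=shot("wrist","w4");s=get_state();n="wrist"
np.set_printoptions(suppress=True,precision=1)
P=cloud(n,M,d);m=(np.hypot(P[...,0]-578,P[...,1]+59.5)<24)&(abs(P[...,2]-89)<4)&(d>0);q=P[m];print("pin head",m.sum(),q.mean(0),np.ptp(q,axis=0))
R=cv2.Rodrigues(s["eef_rot"])[0];print(s["eef_pos"],R.T@(np.r_[q.mean(0)[:2],91]-s["eef_pos"]))
E
```

```text
time: 5.75
eef_pos: [576.9, -63.8, 225.8]
eef_rot: [3.123, -0.335, -0.002]
contact_force: [-0.8, 0.3, -0.7]
grip_width: 0.499
grip_force: 0.0
pin head 633 [579.1 -59.5  89.1] [29.1 29.   5.9]
[576.5 -63.  226.1] [  1.9  -4.1 135.1]
```

```bash
python3 -m pendant '[{"dx":0.001,"dy":-0.004,"dz":0.05,"ax":0,"ay":0,"az":0,"jaw":0.5},{"dx":0.001,"dy":-0.004,"dz":0.09,"ax":0,"ay":0,"az":0,"jaw":0.5},{"dx":0.001,"dy":-0.004,"dz":0.12,"ax":0,"ay":0,"az":0,"jaw":0.5},{"dx":0.001,"dy":-0.004,"dz":0.135,"ax":0,"ay":0,"az":0,"jaw":0.5},{"dx":0.001,"dy":-0.004,"dz":0.135,"ax":0,"ay":0,"az":0,"jaw":0.5},{"dx":0.001,"dy":-0.004,"dz":0.135,"ax":0,"ay":0,"az":0,"jaw":0.2},{"dx":0.001,"dy":-0.004,"dz":0.135,"ax":0,"ay":0,"az":0,"jaw":0.2},{"dx":0.001,"dy":-0.004,"dz":0.135,"ax":0,"ay":0,"az":0,"jaw":0.2},{"dx":0.001,"dy":-0.004,"dz":0.135,"ax":0,"ay":0,"az":0,"jaw":0.2}]' 35
```

```text
time: 6.7
eef_pos: [580.2, -58.7, 93.2]
eef_rot: [3.124, -0.332, 0.004]
contact_force: [-1.8, -3.0, 9.3]
grip_width: 0.315
grip_force: 35.0
```

```bash
python3 -m pendant '[{"dx":0,"dy":0,"dz":-0.02,"ax":0,"ay":0,"az":0,"jaw":0.2},{"dx":0,"dy":0,"dz":-0.06,"ax":0,"ay":0,"az":0,"jaw":0.2},{"dx":0,"dy":0,"dz":-0.1,"ax":0,"ay":0,"az":0,"jaw":0.2},{"dx":0,"dy":0,"dz":-0.11,"ax":0,"ay":0,"az":0,"jaw":0.2},{"dx":0,"dy":0,"dz":-0.11,"ax":0,"ay":0,"az":0,"jaw":0.2}]' 45
python3 - <<'E'
from h import *
s=get_state();R=cv2.Rodrigues(s["eef_rot"])[0];print(s["eef_pos"],R.T@(np.r_[454,5,172]-s["eef_pos"]))
E
```

```text
time: 7.2
eef_pos: [580.3, -58.3, 203.7]
eef_rot: [-3.124, 0.332, -0.006]
contact_force: [0.2, 1.0, -3.0]
grip_width: 0.307
grip_force: 45.0
[580.31691362 -58.26284468 203.73403346] [-136.90499366  -35.33007469   31.20909476]
```

Holding the pin: the force reads -3 N and the width 0.307. I'll move over the fork and look.

```bash
python3 -m pendant '[{"dx":-0.04,"dy":-0.01,"dz":0,"ax":0,"ay":0,"az":0,"jaw":0.2},{"dx":-0.08,"dy":-0.02,"dz":0,"ax":0,"ay":0,"az":0,"jaw":0.2},{"dx":-0.12,"dy":-0.03,"dz":0,"ax":0,"ay":0,"az":0,"jaw":0.2},{"dx":-0.137,"dy":-0.035,"dz":0.01,"ax":0,"ay":0,"az":0,"jaw":0.2},{"dx":-0.137,"dy":-0.035,"dz":0.03,"ax":0,"ay":0,"az":0,"jaw":0.2},{"dx":-0.137,"dy":-0.035,"dz":0.03,"ax":0,"ay":0,"az":0,"jaw":0.2},{"dx":-0.137,"dy":-0.035,"dz":0.03,"ax":0,"ay":0,"az":0,"jaw":0.2}]'
python3 - <<'E'
from h import *
im,d,M=shot("wrist","w5");s=get_state();print(s["eef_pos"])
a=cv2.cvtColor(im,cv2.COLOR_RGB2BGR)[150:350,140:380];a=cv2.resize(a,None,fx=3,fy=3,interpolation=cv2.INTER_CUBIC)
shot("side","d5");b=cv2.imread("pics/d5.png")[150:270,220:340];b=cv2.resize(b,(400,400),interpolation=cv2.INTER_CUBIC)
a=cv2.resize(a,(400,333));c=np.zeros((400,800,3),np.uint8);c[:333,:400]=a;c[:,400:]=b
cv2.imwrite("pics/w5c.png",c)
E
```

```text
time: 7.9
eef_pos: [452.4, 4.6, 171.0]
eef_rot: [-3.124, 0.331, 0.003]
contact_force: [0.2, -1.1, -1.7]
grip_width: 0.308
grip_force: 45.0
[452.91078988   4.64371923 171.44307771]
```

View pics/w5c.png

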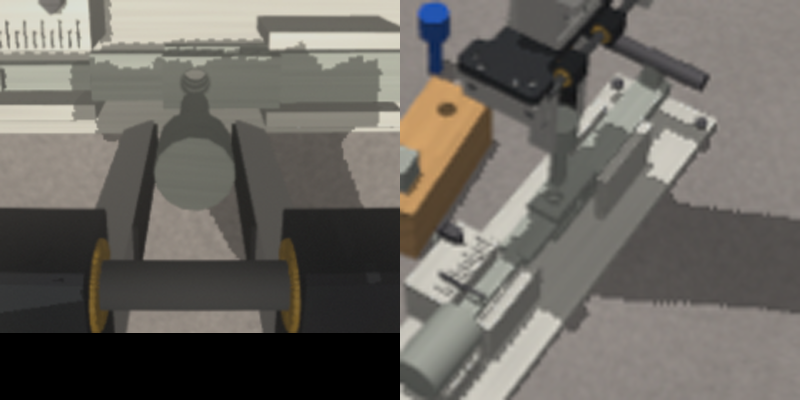

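The wrist crop shows the fork hole at (195,75) and the head top at (195,172). The side crop shows the hole at (549,199) and the pin foot at about (560,182). The round pin's rack hole is empty.

```bash
python3 - <<'E'
from h import *
np.set_printoptions(suppress=True,precision=1)
im,d,M,n=load("w5");P=cloud(n,M,d)
s=get_state();R=cv2.Rodrigues(s["eef_rot"])[0];t=s["eef_pos"];print(t)
hole=atz(n,M,[(257,195.5)],68)[0];print("hole",hole)
c=P[253,257];m=(np.hypot(P[...,0]-c[0],P[...,1]-c[1])<16)&(abs(P[...,2]-c[2])<3)&(d>0)
v,u=np.nonzero(m);k=cv2.minEnclosingCircle(np.c_[u,v].astype(np.float32));q=P[m];print("head",c,m.sum(),q.mean(0),np.ptp(q,axis=0),k, q[:,2].mean())
top=atz(n,M,[k[0]],168)[0];print("by circle",top)
print("delta hole-head tool",R.T@(hole-q.mean(0)),R.T@(hole-top),"head in tool",R.T@(q.mean(0)-t))
# refine hole: dark blob
g=cv2.cvtColor(im,cv2.COLOR_RGB2GRAY)[180:215,240:275];print(g[::2,::2])
im,d,M,n=load("d5");print("side hole",atz(n,M,[(264.7,209.9)],68),"foot",atz(n,M,[(268,205)],90), )
E
```

```text
[453.2   4.6 171.7]
hole [457.6   3.9  68. ]
head [451.6   5.5 166.3] 1834 [452.    5.7 166.9] [30.3 31.2  5.4] ((256.5, 252.0), 26.856197357177734) 166.89740863741267
by circle [453.2   5.4 168. ]
delta hole-head tool [ 5.8  0.6 98.9] [  4.6   0.6 100. ] head in tool [-1.4 -0.8  4.8]
[[113 100 100  97 110 105  97 101  99 109 105  97 100 103 110 104  98 134]
 [ 90  92  92  91  90  90  90  91  91  88  89  90  91  91  87  90  90  96]
 [157 156 156 151 155 156 156 156 156 155 155 155 155 154 150 150 141 108]
 [163 139 139 123 169 172 142 150 176 176 175 176 142 138 120 118 118 116]
 [121 118 119 118 120 120 119 125 176 175 174 165 119 117 117 117 117 117]
 [118 117 117 118 118 116 118 117 136 119 119 116 116 115 115 115 115 114]
 [118 118 118 118 118 115 110 123 126 125 122 111 116 117 116 116 116 116]
 [118 117 118 117 115 105 129 131 131 130 130 121 106 117 116 117 117 116]
 [117 117 116 116 105  90  98 126 128 127 123  91  93 111 115 115 115 115]
 [117 117 117 116  98  86  92  86  90  91  86  93  89 107 115 115 116 115]
 [114 115 115 114  96  86  85  90  93  93  87  84  92 106 115 114 114 114]
 [115 114 114 115 101  85  90  84  82  83  86  93  87 108 113 113 113 112]
 [115 115 115 115 110  89  85  95  96  95  92  85  99 113 113 113 113 113]
 [114 114 113 114 113 104  84  79  81  80  80  92 110 113 112 112 112 112]
 [112 113 113 113 112  86  77  79  79  79  79  81 109 112 112 112 112 111]
 [112 111 111 111 106  79  78  78  79  79  79  79  90 109 109 108 109 108]
 [113 112 112 112  97  77  78  79  78  78  79  78  84 111 111 111 111 110]
 [112 112 112 111  92  77  77  78  79  78  78  78  81 110 111 111 111 112]]
side hole [[452.2  12.   68. ]] foot [[444.4   9.4  90. ]]
```

```bash
python3 -m pendant '[{"dx":0.002,"dy":0,"dz":0.01,"ax":0,"ay":0,"az":0,"jaw":0.2},{"dx":0.002,"dy":0,"dz":0.018,"ax":0,"ay":0,"az":0,"jaw":0.2},{"dx":0.002,"dy":0,"dz":0.018,"ax":0,"ay":0,"az":0,"jaw":0.2}]'
python3 - <<'E'
from h import *
np.set_printoptions(suppress=True,precision=1)
im,d,M=shot("wrist","w6");n="wrist";s=get_state();t=s["eef_pos"];print(t)
f=proj(n,M,[[t[0],t[1],t[2]-81],[t[0],t[1],t[2]-3],[455,4.7,68],[454,4.7,68]]);print(f)
x,y=f[2].astype(int)
a=im[y-50:y+70,x-60:x+60];a=cv2.resize(cv2.cvtColor(a,cv2.COLOR_RGB2BGR),(600,600),interpolation=cv2.INTER_CUBIC)
for p,c in zip(f,((0,0,255),(0,255,0),(255,0,0),(255,255,0))):cv2.circle(a,tuple(int(v) for v in (p-[x-60,y-50]+.5)*5),3,c,-1)
cv2.imwrite("pics/w6c.png",a)
E
```

```text
time: 8.3
eef_pos: [454.1, 4.2, 152.2]
eef_rot: [3.124, -0.331, -0.003]
contact_force: [0.0, -0.0, -1.7]
grip_width: 0.314
grip_force: 45.0
[454.3   4.3 152.8]
[[257.3 208.9]
 [257.9 253. ]
 [256.7 206.8]
 [256.9 207.9]]
```

View pics/w6c.png

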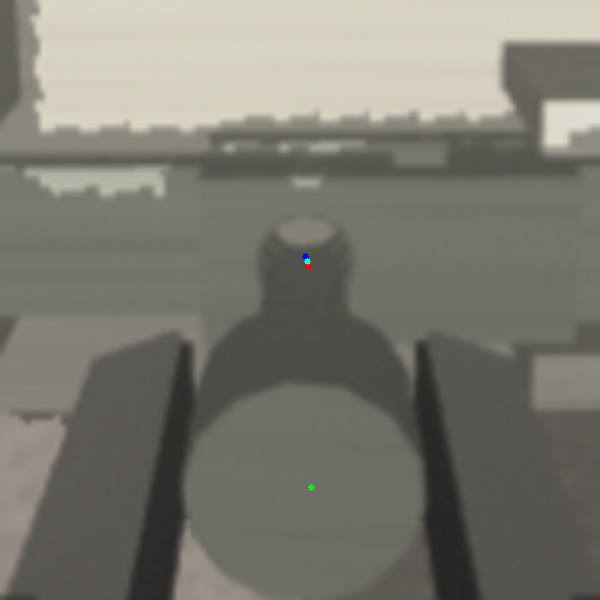

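The crop shows the fork hole centred near (306,259) with the pin foot at about (307,266), so it is within about 1 mm. I'll descend with force checks.

```bash
python3 -m pendant '[{"dx":0.0005,"dy":0,"dz":0.004,"ax":0,"ay":0,"az":0,"jaw":0.2},{"dx":0.0005,"dy":0,"dz":0.008,"ax":0,"ay":0,"az":0,"jaw":0.2},{"dx":0.0005,"dy":0,"dz":0.01,"ax":0,"ay":0,"az":0,"jaw":0.2}]'; python3 - <<'E'
from bench import *
s=get_state();print(s["torque"],s["contact_force"])
E
```

```text
time: 8.65
eef_pos: [455.1, 4.2, 143.1]
eef_rot: [3.124, -0.331, -0.0]
contact_force: [0.5, 0.6, -2.3]
grip_width: 0.313
grip_force: 45.0
[ 0.0059652 -0.0268614 -0.027396 ] [ 0.5094021   0.56770632 -2.32186994]
```

The foot is in the hole with no force, so I'll continue.

```bash
python3 -m pendant '[{"dx":0,"dy":0,"dz":0.005,"ax":0,"ay":0,"az":0,"jaw":0.2},{"dx":0,"dy":0,"dz":0.010,"ax":0,"ay":0,"az":0,"jaw":0.2},{"dx":0,"dy":0,"dz":0.014,"ax":0,"ay":0,"az":0,"jaw":0.2}]';python3 -m pendant '[{"dx":0,"dy":0,"dz":0.005,"ax":0,"ay":0,"az":0,"jaw":0.2},{"dx":0,"dy":0,"dz":0.010,"ax":0,"ay":0,"az":0,"jaw":0.2},{"dx":0,"dy":0,"dz":0.014,"ax":0,"ay":0,"az":0,"jaw":0.2}]'
```

```text
time: 8.95
eef_pos: [455.1, 4.2, 129.0]
eef_rot: [-3.124, 0.331, 0.0]
contact_force: [0.0, 0.7, -2.7]
grip_width: 0.315
grip_force: 45.0
time: 9.25
eef_pos: [455.1, 4.2, 115.0]
eef_rot: [-3.124, 0.331, 0.001]
contact_force: [0.1, 0.0, -2.6]
grip_width: 0.314
grip_force: 45.0
```

```bash
python3 -m pendant '[{"dx":0,"dy":0,"dz":0.005,"ax":0,"ay":0,"az":0,"jaw":0.2},{"dx":0,"dy":0,"dz":0.010,"ax":0,"ay":0,"az":0,"jaw":0.2},{"dx":0,"dy":0,"dz":0.014,"ax":0,"ay":0,"az":0,"jaw":0.2}]';python3 -m pendant '[{"dx":0,"dy":0,"dz":0.001,"ax":0,"ay":0,"az":0,"jaw":0.2},{"dx":0,"dy":0,"dz":0.002,"ax":0,"ay":0,"az":0,"jaw":0.2},{"dx":0,"dy":0,"dz":0.002,"ax":0,"ay":0,"az":0,"jaw":0.2}]'
```

```text
time: 9.55
eef_pos: [455.1, 4.2, 101.0]
eef_rot: [-3.124, 0.331, 0.0]
contact_force: [-0.2, 0.3, -1.9]
grip_width: 0.312
grip_force: 45.0
time: 9.85
eef_pos: [455.3, 4.3, 99.5]
eef_rot: [-3.124, 0.331, -0.0]
contact_force: [0.3, 0.6, -2.8]
grip_width: 0.312
grip_force: 45.0
```

```bash
python3 -m pendant '[{"dx":0,"dy":0,"dz":0.001,"ax":0,"ay":0,"az":0,"jaw":0.2},{"dx":0,"dy":0,"dz":0.002,"ax":0,"ay":0,"az":0,"jaw":0.2}]';python3 -m pendant '[{"dx":0,"dy":0,"dz":0.001,"ax":0,"ay":0,"az":0,"jaw":0.2},{"dx":0,"dy":0,"dz":0.001,"ax":0,"ay":0,"az":0,"jaw":0.2}]'
```

```text
time: 10.05
eef_pos: [455.6, 4.2, 98.9]
eef_rot: [3.124, -0.332, 0.001]
contact_force: [-17.1, -0.7, 54.6]
grip_width: 0.312
grip_force: 45.0
time: 10.25
eef_pos: [456.0, 4.2, 98.6]
eef_rot: [3.123, -0.331, 0.003]
contact_force: [-13.7, -1.8, 48.7]
grip_width: 0.307
grip_force: 45.0
```

Seated at about 68 mm. I'll unload, release and lift, then move over the handle.

```bash
python3 -m pendant '[{"dx":0,"dy":0,"dz":-0.002,"ax":0,"ay":0,"az":0,"jaw":0.2},{"dx":0,"dy":0,"dz":-0.002,"ax":0,"ay":0,"az":0,"jaw":0.5},{"dx":0,"dy":0,"dz":-0.002,"ax":0,"ay":0,"az":0,"jaw":0.5},{"dx":0,"dy":0,"dz":-0.002,"ax":0,"ay":0,"az":0,"jaw":0.5},{"dx":0,"dy":0,"dz":-0.03,"ax":0,"ay":0,"az":0,"jaw":0.5},{"dx":0,"dy":0,"dz":-0.07,"ax":0,"ay":0,"az":0,"jaw":0.5},{"dx":0,"dy":0,"dz":-0.11,"ax":0,"ay":0,"az":0,"jaw":0.5},{"dx":0,"dy":0,"dz":-0.13,"ax":0,"ay":0,"az":0,"jaw":0.5},{"dx":0,"dy":0,"dz":-0.13,"ax":0,"ay":0,"az":0,"jaw":0.5}]'
python3 - <<'E'
from h import *
np.set_printoptions(suppress=True,precision=1)
im,d,M=shot("wrist","w7");n="wrist";P=cloud(n,M,d)
m=(np.hypot(P[...,0]-455,P[...,1]-4.5)<20)&(P[...,2]>85)&(P[...,2]<110)&(d>0);print("head",m.sum(),P[m].mean(0),np.percentile(P[m][:,2],[5,50,95]))
s=get_state();R=cv2.Rodrigues(s["eef_rot"])[0];t=s["eef_pos"];print(t,R.T@(np.r_[416.6,-161.6,97.5]-t))
c=(P[...,2]>91)&(P[...,2]<100)&(np.hypot(P[...,0]-416,P[...,1]+161)<70);print("handle",c.sum(),P[c].mean(0) if c.any() else 0)
E
```

```text
time: 11.15
eef_pos: [456.6, 4.4, 229.2]
eef_rot: [-3.124, 0.332, -0.007]
contact_force: [0.8, 0.4, -0.4]
grip_width: 0.497
grip_force: 0.0
head 670 [455.    5.2  94.8] [91.1 95.2 96.3]
[455.8   4.2 227.4] [ -3.8 170.4 129.8]
handle 1361 [ 422.  -160.    94.7]
```

The pin head top is at about 95.5 mm, so it is seated. Now to the handle.

```bash
python3 -m pendant '[{"dx":-0.001,"dy":0.045,"dz":0,"ax":0,"ay":0,"az":0,"jaw":0.5},{"dx":-0.002,"dy":0.09,"dz":0,"ax":0,"ay":0,"az":0,"jaw":0.5},{"dx":-0.003,"dy":0.135,"dz":0,"ax":0,"ay":0,"az":0,"jaw":0.5},{"dx":-0.004,"dy":0.17,"dz":0,"ax":0,"ay":0,"az":0,"jaw":0.5},{"dx":-0.004,"dy":0.17,"dz":0,"ax":0,"ay":0,"az":0,"jaw":0.5},{"dx":-0.004,"dy":0.17,"dz":0.04,"ax":0,"ay":0,"az":0,"jaw":0.5},{"dx":-0.004,"dy":0.17,"dz":0.08,"ax":0,"ay":0,"az":0,"jaw":0.5},{"dx":-0.004,"dy":0.17,"dz":0.11,"ax":0,"ay":0,"az":0,"jaw":0.5},{"dx":-0.004,"dy":0.17,"dz":0.13,"ax":0,"ay":0,"az":0,"jaw":0.5},{"dx":-0.004,"dy":0.17,"dz":0.13,"ax":0,"ay":0,"az":0,"jaw":0.5}]';python3 -m pendant '[{"dx":0,"dy":0,"dz":0,"ax":0,"ay":0,"az":0,"jaw":0.5},{"dx":0,"dy":0,"dz":0,"ax":0,"ay":0,"az":0,"jaw":0.1},{"dx":0,"dy":0,"dz":0,"ax":0,"ay":0,"az":0,"jaw":0.1},{"dx":0,"dy":0,"dz":0,"ax":0,"ay":0,"az":0,"jaw":0.1},{"dx":0,"dy":0,"dz":0,"ax":0,"ay":0,"az":0,"jaw":0.1},{"dx":0,"dy":0,"dz":0,"ax":0,"ay":0,"az":0,"jaw":0.1}]' 50
```

```text
time: 12.2
eef_pos: [413.6, -159.9, 93.4]
eef_rot: [-3.123, 0.33, 0.009]
contact_force: [0.0, 0.6, 0.6]
grip_width: 0.504
grip_force: 0.0
time: 12.8
eef_pos: [415.8, -161.7, 97.0]
eef_rot: [3.123, -0.332, 0.001]
contact_force: [-0.7, -4.0, 7.2]
grip_width: 0.186
grip_force: 50.0
```

```bash
python3 -m pendant '[{"dx":0,"dy":0.005,"dz":0,"ax":0,"ay":0,"az":0,"jaw":0.1},{"dx":0,"dy":0.01,"dz":0,"ax":0,"ay":0,"az":0,"jaw":0.1},{"dx":0,"dy":0.015,"dz":0,"ax":0,"ay":0,"az":0,"jaw":0.1},{"dx":0,"dy":0.02,"dz":0,"ax":0,"ay":0,"az":0,"jaw":0.1},{"dx":0,"dy":0.025,"dz":0,"ax":0,"ay":0,"az":0,"jaw":0.1},{"dx":0,"dy":0.03,"dz":0,"ax":0,"ay":0,"az":0,"jaw":0.1},{"dx":0,"dy":0.033,"dz":0,"ax":0,"ay":0,"az":0,"jaw":0.1},{"dx":0,"dy":0.033,"dz":0,"ax":0,"ay":0,"az":0,"jaw":0.1}]'; python3 - <<'E'
from h import *
shot("side","d8");shot("scene","s8");shot("wrist","w8")
E
python3 -m pendant '[{"dx":0,"dy":-0.001,"dz":0,"ax":0,"ay":0,"az":0,"jaw":0.1},{"dx":0,"dy":-0.001,"dz":0,"ax":0,"ay":0,"az":0,"jaw":0.5},{"dx":0,"dy":-0.001,"dz":0,"ax":0,"ay":0,"az":0,"jaw":0.5},{"dx":0,"dy":-0.001,"dz":0,"ax":0,"ay":0,"az":0,"jaw":0.5},{"dx":0,"dy":-0.001,"dz":-0.03,"ax":0,"ay":0,"az":0,"jaw":0.5},{"dx":0,"dy":-0.001,"dz":-0.07,"ax":0,"ay":0,"az":0,"jaw":0.5},{"dx":0,"dy":-0.001,"dz":-0.11,"ax":0,"ay":0,"az":0,"jaw":0.5},{"dx":0,"dy":-0.001,"dz":-0.13,"ax":0,"ay":0,"az":0,"jaw":0.5}]'
```

```text
time: 13.6
eef_pos: [409.3, -192.8, 97.0]
eef_rot: [-3.123, 0.33, -0.001]
contact_force: [-0.2, 5.1, 8.2]
grip_width: 0.186
grip_force: 50.0
time: 14.55
eef_pos: [409.7, -192.7, 229.6]
eef_rot: [3.123, -0.331, 0.005]
contact_force: [0.0, -0.4, -0.2]
grip_width: 0.5
grip_force: 0.0
```

```bash
python3 -m pendant '[{"dx":0.003,"dy":-0.045,"dz":0,"ax":0,"ay":0,"az":0,"jaw":0.5},{"dx":0.006,"dy":-0.09,"dz":0,"ax":0,"ay":0,"az":0,"jaw":0.5},{"dx":0.01,"dy":-0.135,"dz":0,"ax":0,"ay":0,"az":0,"jaw":0.5},{"dx":0.014,"dy":-0.18,"dz":0,"ax":0,"ay":0,"az":0,"jaw":0.5},{"dx":0.018,"dy":-0.225,"dz":0.02,"ax":0,"ay":0,"az":0,"jaw":0.5},{"dx":0.022,"dy":-0.265,"dz":0.04,"ax":0,"ay":0,"az":0,"jaw":0.5},{"dx":0.0225,"dy":-0.278,"dz":0.06,"ax":0,"ay":0,"az":0,"jaw":0.5},{"dx":0.0225,"dy":-0.278,"dz":0.06,"ax":0,"ay":0,"az":0,"jaw":0.5},{"dx":0.0225,"dy":-0.278,"dz":0.06,"ax":0,"ay":0,"az":0,"jaw":0.5},{"dx":0.0225,"dy":-0.278,"dz":0.06,"ax":0,"ay":0,"az":0,"jaw":0.5}]'
python3 - <<'E'
from h import *
im,d,M=shot("wrist","w9");f=proj("wrist",M,[[511,72,65.5]])[0];print(f)
x,y=f.astype(int);x0,y0=max(x-50,0),max(y-50,0);a=im[y0:y0+100,x0:x0+100];print(x0,y0)
cv2.imwrite("pics/w9c.png",cv2.resize(cv2.cvtColor(a,cv2.COLOR_RGB2BGR),(600,600),interpolation=cv2.INTER_CUBIC))
E
```

```text
time: 15.55
eef_pos: [489.5, 73.6, 167.3]
eef_rot: [3.124, -0.333, 0.001]
contact_force: [0.3, 0.3, 0.5]
grip_width: 0.5
grip_force: 0.0
[254.09597772 178.77244946]
204 128
```

View pics/w9c.png

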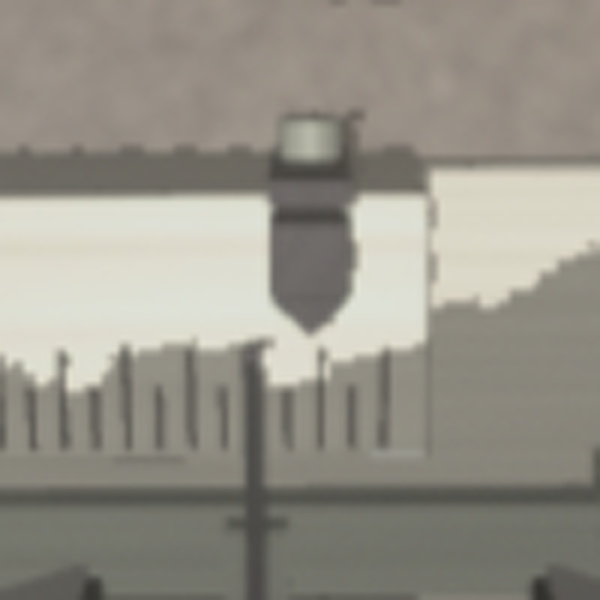

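The crop (6x, offset 204,128) shows the index tip at (310,333) and the pointer's outer end at (253,348), not yet there.

```bash
python3 - <<'E'
from h import *
np.set_printoptions(suppress=True,precision=2)
im,d,M,n=load("w9");uv=(np.array([(310,333),(253,348),(253,420)])+.5)/6-.5+[204,128]
p=atz(n,M,uv,65.5);y=np.array([np.cos(np.radians(78.3)),np.sin(np.radians(78.3)),0])
print(p,"gap",(p[1]-p[0])@y,(p[2]-p[0])@y)
s=get_state();R=cv2.Rodrigues(s["eef_rot"])[0];t=s["eef_pos"];print(t,R.T@(np.r_[409.5,-192.8,97]-t))
E
```

```text
[[506.91  71.83  65.5 ]
 [506.44  80.66  65.5 ]
 [495.46  83.14  65.5 ]] gap 8.546199834206725 8.747108003523934
[489.57  73.58 167.44] [-22.08 277.28  70.4 ]
```

Gap is 8.55 mm. I'll go back to the handle, grip it and pull.

```bash
python3 -m pendant '[{"dx":0,"dy":0,"dz":-0.04,"ax":0,"ay":0,"az":0,"jaw":0.5},{"dx":-0.003,"dy":0.04,"dz":-0.06,"ax":0,"ay":0,"az":0,"jaw":0.5},{"dx":-0.007,"dy":0.085,"dz":-0.06,"ax":0,"ay":0,"az":0,"jaw":0.5},{"dx":-0.011,"dy":0.13,"dz":-0.06,"ax":0,"ay":0,"az":0,"jaw":0.5},{"dx":-0.015,"dy":0.175,"dz":-0.06,"ax":0,"ay":0,"az":0,"jaw":0.5},{"dx":-0.018,"dy":0.22,"dz":-0.06,"ax":0,"ay":0,"az":0,"jaw":0.5},{"dx":-0.022,"dy":0.265,"dz":-0.06,"ax":0,"ay":0,"az":0,"jaw":0.5},{"dx":-0.022,"dy":0.277,"dz":-0.06,"ax":0,"ay":0,"az":0,"jaw":0.5},{"dx":-0.022,"dy":0.277,"dz":-0.06,"ax":0,"ay":0,"az":0,"jaw":0.5}]'; python3 -m pendant '[{"dx":0,"dy":0,"dz":0,"ax":0,"ay":0,"az":0,"jaw":0.5},{"dx":0,"dy":0,"dz":0.04,"ax":0,"ay":0,"az":0,"jaw":0.5},{"dx":0,"dy":0,"dz":0.08,"ax":0,"ay":0,"az":0,"jaw":0.5},{"dx":0,"dy":0,"dz":0.11,"ax":0,"ay":0,"az":0,"jaw":0.5},{"dx":0,"dy":0,"dz":0.13,"ax":0,"ay":0,"az":0,"jaw":0.5},{"dx":0,"dy":0,"dz":0.13,"ax":0,"ay":0,"az":0,"jaw":0.5}]'
```

```text
time: 16.5
eef_pos: [408.9, -193.7, 227.3]
eef_rot: [3.123, -0.338, 0.002]
contact_force: [0.8, -0.1, 0.5]
grip_width: 0.503
grip_force: 0.0
time: 17.1
eef_pos: [408.8, -189.7, 94.6]
eef_rot: [-3.123, 0.328, 0.006]
contact_force: [0.8, 0.1, 1.0]
grip_width: 0.499
grip_force: 0.0
```

```bash
python3 -m pendant '[{"dx":0,"dy":0,"dz":0,"ax":0,"ay":0,"az":0,"jaw":0.5},{"dx":0,"dy":0,"dz":0,"ax":0,"ay":0,"az":0,"jaw":0.5},{"dx":0,"dy":0,"dz":0,"ax":0,"ay":0,"az":0,"jaw":0.1},{"dx":0,"dy":0,"dz":0,"ax":0,"ay":0,"az":0,"jaw":0.1},{"dx":0,"dy":0,"dz":0,"ax":0,"ay":0,"az":0,"jaw":0.1},{"dx":0,"dy":0,"dz":0,"ax":0,"ay":0,"az":0,"jaw":0.1},{"dx":0,"dy":0,"dz":0,"ax":0,"ay":0,"az":0,"jaw":0.1}]' 50
```

```text
time: 17.8
eef_pos: [409.8, -191.8, 96.8]
eef_rot: [3.124, -0.331, 0.001]
contact_force: [-1.7, -1.6, 6.0]
grip_width: 0.187
grip_force: 50.0
```

```bash
python3 -m pendant '[{"dx":0,"dy":0.003,"dz":0,"ax":0,"ay":0,"az":0,"jaw":0.1},{"dx":0,"dy":0.006,"dz":0,"ax":0,"ay":0,"az":0,"jaw":0.1},{"dx":0,"dy":0.009,"dz":0,"ax":0,"ay":0,"az":0,"jaw":0.1},{"dx":0,"dy":0.009,"dz":0,"ax":0,"ay":0,"az":0,"jaw":0.1},{"dx":0,"dy":0.009,"dz":0,"ax":0,"ay":0,"az":0,"jaw":0.1}]'
```

```text
time: 18.3
eef_pos: [408.1, -199.5, 96.7]
eef_rot: [-3.123, 0.33, -0.0]
contact_force: [-0.5, 6.6, 8.0]
grip_width: 0.184
grip_force: 50.0
```

```bash
python3 -m pendant '[{"dx":0,"dy":0.001,"dz":0,"ax":0,"ay":0,"az":0,"jaw":0.1},{"dx":0,"dy":0.0017,"dz":0,"ax":0,"ay":0,"az":0,"jaw":0.1},{"dx":0,"dy":0.0017,"dz":0,"ax":0,"ay":0,"az":0,"jaw":0.1}]'; python3 -m pendant '[{"dx":0,"dy":-0.001,"dz":0,"ax":0,"ay":0,"az":0,"jaw":0.1},{"dx":0,"dy":-0.001,"dz":0,"ax":0,"ay":0,"az":0,"jaw":0.5},{"dx":0,"dy":-0.001,"dz":0,"ax":0,"ay":0,"az":0,"jaw":0.5},{"dx":0,"dy":-0.001,"dz":0,"ax":0,"ay":0,"az":0,"jaw":0.5},{"dx":0,"dy":-0.001,"dz":-0.03,"ax":0,"ay":0,"az":0,"jaw":0.5},{"dx":0,"dy":-0.001,"dz":-0.07,"ax":0,"ay":0,"az":0,"jaw":0.5},{"dx":0,"dy":-0.001,"dz":-0.11,"ax":0,"ay":0,"az":0,"jaw":0.5},{"dx":0,"dy":-0.001,"dz":-0.13,"ax":0,"ay":0,"az":0,"jaw":0.5}]'
python3 -m pendant '[{"dx":0.003,"dy":-0.045,"dz":0,"ax":0,"ay":0,"az":0,"jaw":0.5},{"dx":0.006,"dy":-0.09,"dz":0,"ax":0,"ay":0,"az":0,"jaw":0.5},{"dx":0.01,"dy":-0.135,"dz":0,"ax":0,"ay":0,"az":0,"jaw":0.5},{"dx":0.014,"dy":-0.18,"dz":0,"ax":0,"ay":0,"az":0,"jaw":0.5},{"dx":0.018,"dy":-0.225,"dz":0.02,"ax":0,"ay":0,"az":0,"jaw":0.5},{"dx":0.022,"dy":-0.265,"dz":0.04,"ax":0,"ay":0,"az":0,"jaw":0.5},{"dx":0.0225,"dy":-0.285,"dz":0.06,"ax":0,"ay":0,"az":0,"jaw":0.5},{"dx":0.0225,"dy":-0.285,"dz":0.06,"ax":0,"ay":0,"az":0,"jaw":0.5},{"dx":0.0225,"dy":-0.285,"dz":0.06,"ax":0,"ay":0,"az":0,"jaw":0.5},{"dx":0.0225,"dy":-0.285,"dz":0.06,"ax":0,"ay":0,"az":0,"jaw":0.5}]'
python3 - <<'E'
from h import *
im,d,M=shot("wrist","w10");f=proj("wrist",M,[[507,72,65.5]])[0];print(f)
x,y=f.astype(int);x0,y0=x-50,y-50;g=cv2.cvtColor(im,cv2.COLOR_RGB2GRAY)
print(x0,y0);print("cols",x-16,x+15)
for r in range(y-12,y+16):print(r,*g[r,x-16:x+16])
E
```

```text
time: 18.6
eef_pos: [407.9, -200.8, 96.7]
eef_rot: [-3.123, 0.329, -0.0]
contact_force: [-0.2, 10.5, 9.5]
grip_width: 0.187
grip_force: 50.0
time: 19.4
eef_pos: [408.4, -201.4, 229.6]
eef_rot: [3.123, -0.331, 0.005]
contact_force: [-0.2, -0.0, -0.7]
grip_width: 0.497
grip_force: 0.0
time: 20.4
eef_pos: [489.6, 71.8, 167.1]
eef_rot: [3.124, -0.333, 0.001]
contact_force: [0.3, -0.5, 0.3]
grip_width: 0.501
grip_force: 0.0
[253.06282708 183.55727233]
203 133
cols 237 268
171 218 219 218 218 218 219 219 219 218 201 119 105 106 105 107 108 108 108 107 107 106 104 103 114 168 216 220 219 220 220 220 220
172 220 220 220 220 220 220 220 220 219 202 118 105 105 106 107 108 107 107 107 105 104 104 104 118 173 217 220 220 220 220 220 220
173 220 220 220 220 220 220 220 219 219 202 118 104 105 107 107 107 107 107 105 104 103 104 110 143 203 219 220 220 220 220 220 220
174 221 220 220 220 220 220 220 220 219 202 118 106 106 107 107 107 106 106 104 103 102 104 109 148 215 221 221 221 221 221 221 221
175 221 221 220 221 220 221 220 221 220 204 118 106 107 107 107 106 105 105 103 103 104 104 108 149 
[... 2317 characters left out ...]
9 115 91 87 84 94 136 141 139 133 114 126 139 140 134 112 103 136 141
194 139 128 102 136 141 139 129 98 122 139 143 137 113 96 112 84 80 78 96 136 141 140 131 104 115 138 139 134 113 103 137 140
195 139 129 101 136 141 140 129 99 122 139 141 135 113 96 112 84 79 77 95 137 142 141 131 103 111 138 141 135 113 103 136 140
196 140 129 101 137 141 141 129 99 123 139 141 135 113 97 111 84 78 78 94 137 142 141 132 103 111 138 142 135 114 103 137 142
197 141 129 101 138 142 142 130 99 122 140 142 136 114 97 112 84 78 78 95 137 142 141 132 102 110 139 141 136 113 103 137 141
198 141 130 101 138 143 142 132 102 115 140 142 136 114 97 111 83 78 78 95 138 143 142 132 102 111 139 142 136 113 103 138 142
```

The index tip is at column 253.3 and the pointer blade centre at column 253.4, so they line up within about 0.2 mm. The gripper is clear of everything, so I'm handing in.

```bash
python3 -c "
from bench import *
print(job_done())"
```

```text
the job is handed in; nothing more can be done
None
```

I pushed the slide home, pinned the fork and lug with the round-headed pin seated, and pulled the gauge until its pointer measured within about 0.2 mm of the index tip. The gripper then let go and moved clear, and I handed the job in at about 20 s; no verdict came back.

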